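# Seat the loaded spit in the rotisserie cradle

### The arm

A 6-joint arm with a two-finger parallel gripper is mounted at the origin on a cart in front of the work surface, level with it; the furniture and walls round the work are solid. World frame = base frame: x ahead of the robot, y to its left, z up, the work surface at z = 0. Lengths are in m, angles in degrees, forces in N, time in s.
With the tool pointing down it reaches from about 0.25 to 0.725 m from the base axis. Payload 9.7 kg.
Tool frame: the origin (TCP) lies at the very end of the fingers, on their centre line; the grasp point (between the pads) lies 19 mm behind it; z points along the fingers, y is the line along which they close (so a half turn about z gives the same grasp; the last joint's range is limited). The gripper opens to 85 mm and grips with 20 to 120 N. Pads are 22 mm wide; open, the fingers measure 114 mm over their backs; the gripper's body (76 mm by 85 mm) begins 54 mm behind the grasp point. The pads swing forward as they close: fully open they stand 13 mm farther back than shut.
Start: joints at [-67.953, 4.979, 10.078, 95.1, 0, 90], TCP at [0.206, -0.51, 0.231] pointing down, gripper open.
Joint ranges: [-179.16, 179.16], [-48.56, 103.87], [-65.8, 70.77], [-126.05, 130.52], [-82.76, 87.17], [-180, 180]. Speed limits (degrees/s): [127.2, 127.2, 147.25, 180, 180, 180].

### API

Orientations are given as [roll, pitch, yaw] about the fixed x, y, z axes, in that order (R = Rz(yaw) Ry(pitch) Rx(roll)).
In Python, from workcell import bot gives the robot as it stands.
- The arm moves only by the tool arm_command, never from a script. Its argument "series" is a list of rows, each a list of 4 numbers: the shift along the tool's x, y, z in m, then the turn about the tool's z in rad. A call has exactly 5 rows; each row is the pose to reach, as a shift and turn from the pose commanded when the call began, along the tool's axes at that moment; what a row does not reach only later rows make up. A row lasts 1/10 s, in which the tool goes at most 50 mm and 8.59 degrees, less where a joint would pass 70% of its speed; a pose out of reach is approached as far as the arm can. A call with a gripper value outside its range is refused whole. "hand" is the finger opening in m, from 0 to 0.0854, set as the call begins (left out, the last holds). The fingers move at their own pace and stop on an object; "grip_force" is the grip in N (left out, the last holds). Time passes only in rows, so rows that repeat a pose let the fingers close, or fill a call up. It gives the time, the measured TCP pose, the force, the opening and the grip force at its end, in the units of the state.
- bot.get_obs(): the state, without advancing time (a new reading comes with each control period).
- bot.camera(name): name is "side" or "top"; returns a dict with "color" (400x640x3 uint8, blue, green, red), "camera_matrix" (3x3 intrinsics, pixels), "dist_coeffs" ([k1, k2, p1, p2, k3] as OpenCV has them; the pictures are not rectified), "xyz" and "orientation" of the camera in the world. Camera axes: x right, y up, looking along -z (the intrinsics and any distortion apply to the point x, -y, -z); pixel columns grow to the right and rows downward; lengths in m; the calibration is good to about 2 mm. A picture is of the moment at which its call begins. There is no depth.
- bot.job_done(): hands the job in; it is judged then, once.
Trained networks look in the newest picture that a camera, given by its name, has taken for a name from the list of things; names that differ only in an ending like _2 or _b are one class to them, and where a whole thing is asked for, a point or a joint stands for the part that bears it (a point fixed in the world has none). Each returns a list of dicts, best first, with "confidence" (0 to 1); they miss things now and then, are a little off and sometimes report something else, mostly with a low value. They report only what shows in the picture. A call takes as long as a camera call.
- bot.find_in(camera, target): "location" ([column, row] in pixels, amid what is visible of it).
- bot.mark_of(camera, target): "location" ([column, row] in pixels: a listed point, or the origin of a listed thing).
The state is a dict: "time": time; "q": joint angles; "qd": joint speeds; "joint_efforts": joint torques, N m; "ee_pos": TCP position; "tcp_rot": TCP orientation; "wrist_force": force on the tool from outside, world axes, zero at the start; "torque": the same for the moment, N m; "opening": finger opening in m; "grasp_force": force on a finger pad.
Only numpy, scipy, OpenCV 4.12 (cv2) and the standard library are available. Lean on these libraries where they do the work, as an engineer would, in place of code of your own. Each camera call takes 0.05 s, during which the arm holds its last target. There are 200 camera calls.

### The job

Get the rotisserie ready for the oven: pick up the spit with the potatoes and lower it, black handle to the right, into the two slotted side plates of the cradle in the roasting tin. Press it gently home until both ends lie at the bottom of their slots with both sprung latches snapped shut over them, then let go. Do not drop it in or lean hard on the cradle, and leave the things round about where they stand.

Things in the scene. Friction and masses are not known exactly. Their poses are not given: they have to be found in the camera images.
- tin: Dark blue roasting tin fixed on the hob, 210 (x) x 330 (y) x 46 mm high. Origin: centre of underside; z up, y along the spit's line, to the left. On four 8 mm posts (x +-21, y +-116, up to 118 mm) a cradle is clamped: two upright 4 mm side plates at y +-125 mm, slotted from above at x = 0. Keep the spit's force on cradle and tin under 25 N; the clamps hold far more.
- foot_left (a point): point on the tin's floor below the groove of the left bushing when seated (tin x 0, y +127, z 3 mm), axes as the tin's. Slot above it: 14.5 mm wide, flat bottom. Clamp height differs each run and is NOT reported: the seated axle line is anywhere 90 to 130 mm over the tin's origin, the same left and right. Feel for the bottom.
- foot_right (a point): the same below the right slot (tin x 0, y -127, z 3 mm). Each slot has straight sides to 26 mm above the seated axle line, then flares to about 40 mm wide at the plate's top, 46 mm above that line. Bolt housings stand on the plates' outer faces.
- latch_left (a joint): sprung brass bolt across the left slot, from its far side (+x); m: 0 = fully out, closed; to 0.009 = pushed back (tin +x). Underside flat, 7.5 mm above the seated axle line; above it a nose sloping 65 degrees, up to 27 mm. A journal pressed down drives it back about 6 mm, then it snaps out over the journal.
- latch_right (a joint): the same at the right slot. Springs 330 N/m, almost no preload; with friction both bolts together resist with about 7 to 12 N. That exceeds the spit's weight (5 to 6 N): a spit merely laid in stays up on the noses, bolts pushed back over 2 mm. Past the bolts the resistance drops, then rises hard at the bottom.
- spit: 0.5 to 0.6 kg spit: 10 mm square steel bar along its y, black handle at -y (to -232 mm), drive tip at +y (to 173 mm). Origin: mid-bar on the axis, near the balance point; z up. It lies on the tips of its X-shaped forks, axis 28 mm above the 16 mm wooden board. Potatoes 46 mm thick at |y| 37 to 87 mm, forks outside them; between the potatoes the bare bar can be gripped, flats level and upright.
- journal_left (a point): middle of the left brass bushing's groove, on the axis (spit y +127 mm): a 12 mm journal, 16 mm long, between 22 mm flanges; plate and bolt (8 mm together) go into the groove
- journal_right (a point): middle of the right bushing's groove, on the axis (spit y -127 mm, handle side), made like the left. Right of the hob a wall cabinet hangs behind the board (world x over 0.55, y under -0.1, z over 0.4 m): carry the spit to the tin on the robot's side of it.
- herb_jar: small glass spice jar with a black cap, 41 mm across, 105 mm tall; bystander, origin at the centre of its underside
- salt_shaker: salt shaker with a grey cap, 44 mm across, 90 mm tall; bystander, origin at the centre of its underside
- butter_pack: green and white butter pack, 73 x 102 x 37 mm; bystander, origin at the centre of its underside

How it is judged (in metres and radians):
On the way, in this order (a step that is already met when the one before it is completed fails the run):
1. the spit is lifted clear of the board (height (world z) of spit above 0.1 m and contact force between the fingers and spit above 1 N), for 0.2 s.
2. the cradle carries the spit, both journals under their closed latches at the bottom of the slots (value of joint each of latch_left, latch_right below 0.0015 m and angle between the y axis of spit and the y axis of tin, either way round below 0.03 rad and x of journal_left in the frame of tin between -0.005 and 0.005 m and y of journal_left in the frame of tin between 0.1225 and 0.1315 m and z of journal_left in the frame of tin between 0.086 and 0.134 m and x of journal_right in the frame of tin between -0.005 and 0.005 m and y of journal_right in the frame of tin between -0.1315 and -0.1225 m and z of journal_right in the frame of tin between 0.086 and 0.134 m and contact force between spit and tin above 4.5 N), for 0.2 s.
At the end, for the whole second after the job is handed in: Spit released, at rest, carried by the cradle (over 4.5 N), handle right: both latch bolts out to within 1.5 mm over the journals; journals within 5 mm (x) and 4.5 mm (y) of the slots, 86 to 134 mm above the tin's underside; spit parallel to the cradle within 0.03 rad (all of step 2 and linear speed of spit below 0.01 m/s and contact force between the fingers and spit below 0.1 N); the robot touches nothing.
It fails at once if the spit is pressed or knocked on the cradle or tin with more than 25 N (contact force between spit and tin above 25 N).
It fails at once if the spit is let go above the slots and dropped in (height (world z) of spit above 0.185 m and contact force between the fingers and spit below 0.3 N).
It fails at once if the spice jar, salt shaker or butter pack is moved more than 30 mm or tipped (distance of any of herb_jar, salt_shaker, butter_pack from where it was at the start of the episode above 0.03 m or angle between any of herb_jar, salt_shaker, butter_pack's own z axis and vertical above 0.3 rad).
It also fails if it takes over 51 s, if anything falls off the work surface, if the arm or the gripper's body presses on something with over 40 N, if the wrist force passes 120 N, or if a joint passes its speed limit or range.

## Working session

There is one attempt and no reset: what is moved stays moved. The work goes in short steps, Python scripts to look and compute and a tool call to move; the robot and the scene stay as the last step left them, time stands still between calls to the robot, and variables do not carry over. Pictures are saved under pics/ and viewed, at most 10 in all, crops included, and the job is handed in when it is done.

Besides the shell and the picture viewer there is one more tool, called as name(argument=value, ...), one argument or row to a line, values as JSON. arm_command: Moves the arm, as the interface text tells. Its arguments: {"type":"object","properties":{"series":{"type":"array"},"hand":{"type":"number"},"grip_force":{"type":"number"}},"required":["series"]}

```bash
ls; mkdir -p pics
cat > h.py <<'E'
import numpy as np, cv2
from scipy.spatial.transform import Rotation as R
from workcell import bot
def ray(c,px):
    K=np.array(c["camera_matrix"]);d=np.array(c["dist_coeffs"],float)
    u=cv2.undistortPoints(np.array([[px]],float),K,d)[0,0]
    o=np.array(c["orientation"],float)
    M=o if o.shape==(3,3) else (R.from_quat(o).as_matrix() if o.size==4 else R.from_euler('xyz',o,degrees=True).as_matrix())
    v=M@np.array([u[0],-u[1],-1.]);return np.array(c["xyz"],float),v/np.linalg.norm(v)
def tri(a,b):
    (p,u),(q,v)=a,b
    s=np.linalg.lstsq(np.c_[u,-v],q-p,rcond=None)[0]
    x,y=p+s[0]*u,q+s[1]*v;return (x+y)/2,np.linalg.norm(x-y)
def atz(r,z): return r[0]+r[1]*(z-r[0][2])/r[1][2]
E
python3 - <<'E'
from h import *
o=bot.get_obs();print({k:np.round(v,3).tolist() for k,v in o.items()})
C={n:bot.camera(n) for n in("side","top")}
for n in C:
    cv2.imwrite(f"pics/{n}0.png",C[n]["color"]);print(n,C[n]["xyz"],C[n]["orientation"])
for t in "tin foot_left foot_right latch_left latch_right spit journal_left journal_right herb_jar salt_shaker butter_pack".split():
    r={}
    for n in C:
        m=bot.mark_of(n,t)[:2];print(t,n,[(np.round(k["location"],1).tolist(),round(k["confidence"],2)) for k in m])
        if m:r[n]=ray(C[n],m[0]["location"])
    if len(r)==2:print("   ",*[np.round(k,4) for k in tri(r["side"],r["top"])])
E
```

```text
pics
{'time': 0.0, 'q': [-67.953, 5.012, 10.033, 95.1, 0.001, 89.999], 'qd': [0.028, -0.008, 0.058, 0.007, -0.01, -0.011], 'joint_efforts': [-0.001, -52.039, 46.48, 0.016, -0.0, -0.0], 'ee_pos': [0.206, -0.51, 0.231], 'tcp_rot': [-179.921, -0.001, 22.048], 'wrist_force': [-0.123, -0.211, -0.112], 'torque': [-0.041, 0.02, -0.006], 'grasp_force': 0.0, 'opening': 0.085}
side [0.22446907 1.0159422  0.6318285 ] [  65.20783278   -0.71076802 -160.14507983]
top [0.35504123 0.04363121 1.44305542] [  9.58424025  -4.66322838 -90.03267138]
tin side [([278.5, 281.8], 0.78), ([400.0, 178.3], 0.3)]
tin top [([230.5, 192.5], 0.92)]
    [0.6176 0.2037 0.0023] 0.003
foot_left side [([251.0, 313.3], 0.97)]
foot_left top [([185.7, 187.2], 0.87)]
    [0.6265 0.3378 0.007 ] 0.0128
foot_right side [([301.6, 260.2], 0.85), ([320.4, 194.1], 0.54)]
foot_right top [([270.4, 196.7], 0.98)]
    [ 0.6073  0.0802 -0.0067] 0.0036Traceback (most recent call last):
  File "<stdin>", line 9, in <module>
ValueError: it knows: butter_pack, foot_left, foot_right, herb_jar, journal_left, journal_right, salt_shaker, spit, tin
```

```bash
cat >> h.py <<'E'
def meas(ts):
    C={n:bot.camera(n) for n in("side","top")}
    for t in ts.split():
        r={}
        for n in C:
            m=bot.mark_of(n,t)[:2];print(t,n,[(np.round(k["location"],1).tolist(),round(k["confidence"],2)) for k in m])
            if m:r[n]=ray(C[n],m[0]["location"])
        if len(r)==2:print("   ",*[np.round(k,4) for k in tri(r["side"],r["top"])])
    return C
E
python3 - <<'E'
from h import *
meas("tin foot_left foot_right spit journal_left journal_right herb_jar salt_shaker butter_pack")
E
```

```text
tin side [([276.7, 282.2], 0.69)]
tin top [([231.1, 192.7], 0.81)]
    [ 6.20e-01  2.03e-01 -6.00e-04] 0.0022
foot_left side [([252.5, 314.8], 0.84), ([307.8, 211.2], 0.55)]
foot_left top [([186.8, 186.8], 0.56)]
    [0.627  0.335  0.0013] 0.017
foot_right side [([282.8, 214.7], 0.39)]
foot_right top [([268.7, 199.2], 0.69)]
    [0.6121 0.0941 0.1279] 0.0712
spit side [([391.6, 190.6], 0.7)]
spit top [([410.7, 243.0], 0.79)]
    [ 0.4581 -0.3506  0.0464] 0.0075
journal_left side [([376.5, 206.4], 0.93), ([320.6, 195.3], 0.26)]
journal_left top [([371.4, 234.9], 0.67)]
    [ 0.482  -0.2316  0.0365] 0.0093
journal_right side [([400.5, 178.3], 0.58)]
journal_right top [([453.2, 248.2], 0.7)]
    [ 0.4478 -0.4838  0.0423] 0.0016
herb_jar side [([283.4, 218.7], 0.97)]
herb_jar top [([339.5, 151.3], 0.52), ([405.2, 172.7], 0.24)]
    [ 0.7612 -0.1418 -0.0157] 0.006
salt_shaker side [([308.0, 208.4], 0.82), ([275.9, 285.3], 0.34)]
salt_shaker top [([364.4, 168.9], 0.52)]
    [ 0.7039 -0.2202 -0.0048] 0.0004
butter_pack side [([319.5, 193.6], 0.94)]
butter_pack top [([404.5, 172.2], 0.93)]
    [ 0.7028 -0.3505 -0.0057] 0.0143
```

View pics/side0.png

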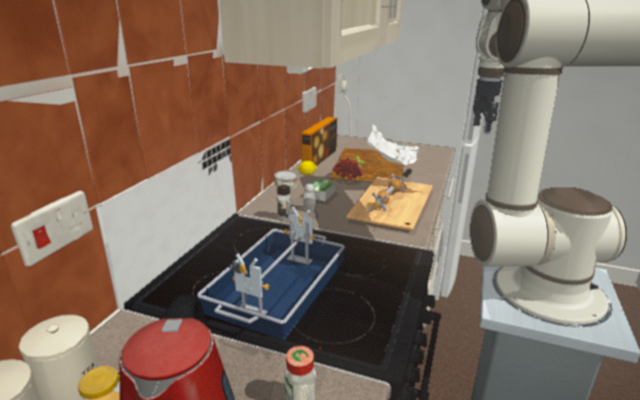

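View pics/top0.png

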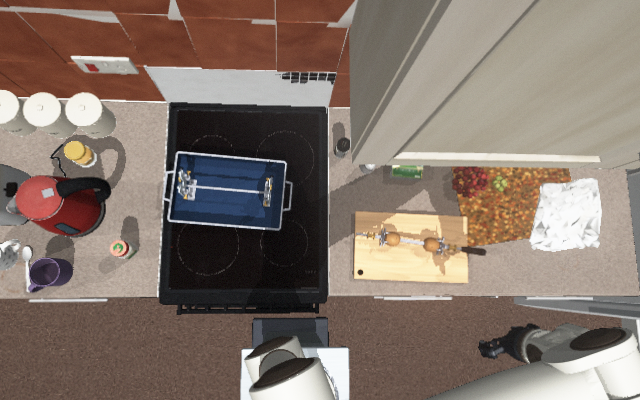

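```bash
cat > fit.py <<'E'
from h import *
from scipy.optimize import least_squares
def fit(items,zknown=None,n=4,x0=(0.6,0.2,0,0)):
    """items: name->local point; solve x,y,z,yaw robustly in pixel-angle space"""
    obs=[]
    for _ in range(n):
        for c in("side","top"):
            C=bot.camera(c)
            for t,p in items.items():
                m=bot.mark_of(c,t)
                if m and m[0]["confidence"]>.5: obs.append((t,c,ray(C,m[0]["location"])))
    f=lambda v:np.concatenate([np.cross(r[1],R.from_euler('z',v[3]).apply(items[t])+[v[0],v[1],v[2] if zknown is None else zknown]-r[0]) for t,c,r in obs])
    s=least_squares(f,x0,loss='soft_l1',f_scale=.004)
    rr=np.linalg.norm(f(s.x).reshape(-1,3),axis=1)
    for k in items:
        for c in("side","top"):print(k,c,np.round([1000*e for e,o in zip(rr,obs) if o[0]==k and o[1]==c],1))
    v=s.x.copy()
    if zknown is not None:v[2]=zknown
    print("pose",np.round(v[:3],4),"yaw",round(np.degrees(v[3]),2));return v
SP={"spit":[0,0,0],"journal_left":[0,.127,0],"journal_right":[0,-.127,0]}
TN={"tin":[0,0,0],"foot_left":[0,.127,.003],"foot_right":[0,-.127,.003]}
E
python3 - <<'E'
from fit import *
fit(SP,None,3,(.46,-.36,.044,-.1));fit(SP,.044,3,(.46,-.36,.044,-.1))
fit(TN,None,4,(.617,.207,0,-.07))
a=cv2.imread("pics/side0.png")[215:345,190:350];b=cv2.imread("pics/top0.png")[140:240,155:305]
a=cv2.resize(a,(640,520),interpolation=cv2.INTER_CUBIC);cv2.imwrite("pics/a.png",a)
E
```

```text
spit side [ 4.9 10.2  5.1]
spit top [11.5  8.   3.4]
journal_left side [2.1 0.8 8.1]
journal_left top [9.3 7.7 6.3]
journal_right side [2.4 3.1]
journal_right top [12.   6.5 10.7]
pose [ 0.465  -0.3531  0.043 ] yaw -7.91
spit side [7.3 7.5 8.8]
spit top [1.3 4.9 6.9]
journal_left side [10.2  2.9  6.1]
journal_left top [13.5 11.1 12.2]
journal_right side [ 1.9 15.8  4.7]
journal_right top [ 7.6 10.3  3.2]
pose [ 0.4657 -0.3535  0.044 ] yaw -7.75
tin side [1.8 5.1 1.7 2.7]
tin top [ 3.   6.6  6.6 18.7]
foot_left side [5.7 9.2 7.5 6.3]
foot_left top [ 6.2 11.9  4.  13.7]
foot_right side [4.8 0.9 8.7 3.5]
foot_right top [9.9 2.4 7.5 6.2]
pose [ 0.6177  0.2076 -0.0026] yaw -4.84
```

View pics/a.png

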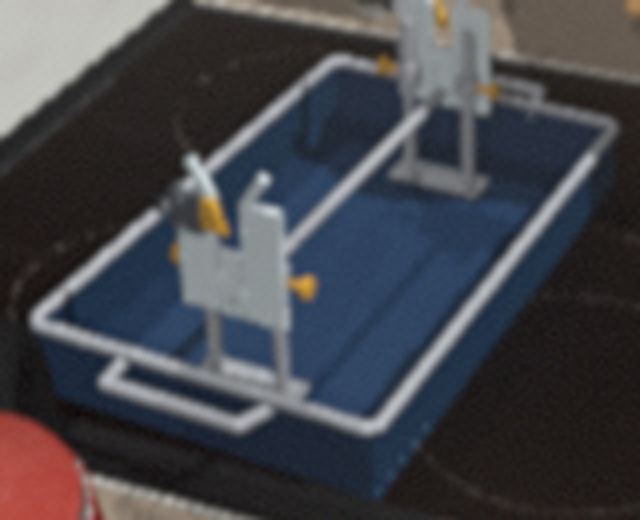

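Run:
```python
from h import *
C=bot.camera("side");T=np.array([.6177,.2076,0]);M=R.from_euler('z',-4.84,degrees=True).as_matrix()
def on(px,ax,val):
    p,v=ray(C,[190+px[0]/4,215+px[1]/4]);p=M.T@(p-T);v=M.T@v
    return np.round(1000*(p+v*(val-p[ax])/v[ax]))
print("tie",[on(p,0,0) for p in((360,168),(300,232),(425,105))])
print("nearplate",{k:on(p,1,.127) for k,p in dict(earL=(190,155),earR=(265,175),topR=(245,205),topRR=(285,210),slotb=(232,250),botL=(185,300),botR=(288,328),nose=(225,235)).items()})
print("farplate",{k:on(p,1,-.123) for k,p in dict(botR=(490,115),slotb=(440,100),botL=(405,95),nose=(440,20)).items()})
a=cv2.resize(C["color"][255:305,225:275],(600,600),interpolation=cv2.INTER_CUBIC);b=cv2.resize(C["color"][200:250,280:330],(600,600),interpolation=cv2.INTER_CUBIC)
cv2.imwrite("pics/b.png",cv2.resize(np.hstack([a,b]),(800,400)))
```

```text
tie [array([  0., -17.,  65.]), array([ 0., 52., 61.]), array([   0., -101.,   65.])]
nearplate {'earL': array([ 17., 127., 149.]), 'earR': array([-29., 127., 149.]), 'topR': array([-15., 127., 128.]), 'topRR': array([-39., 127., 131.]), 'slotb': array([ -5., 127.,  97.]), 'botL': array([ 27., 127.,  55.]), 'botR': array([-38., 127.,  58.]), 'nose': array([ -2., 127., 105.])}
farplate {'botR': array([ -36., -123.,   55.]), 'slotb': array([   0., -123.,   57.]), 'botL': array([  26., -123.,   55.]), 'nose': array([  -0., -123.,  116.])}
```

View pics/b.png

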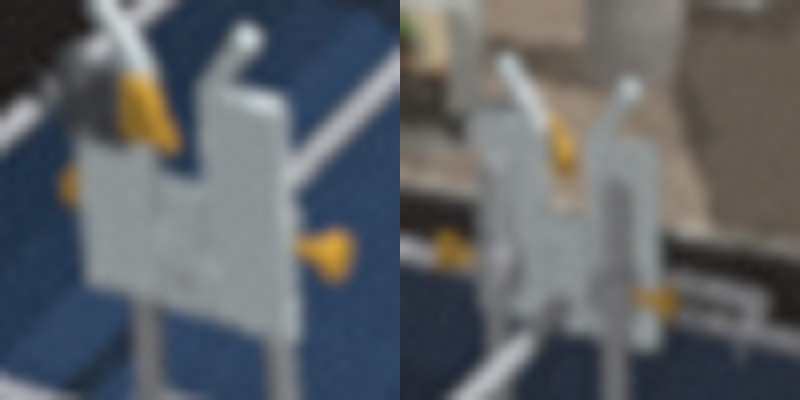

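arm_command(
  series=[
    [0.045,0,0,-0.149],
    [0.085,-0.01,0,-0.298],
    [0.12,-0.02,0,-0.447],
    [0.15,-0.03,0,-0.596],
    [0.15,-0.03,0,-0.745],
  ],
  hand=0.06,
)

```text
time: 5.95
ee_pos: [0.3366, -0.4236, 0.2314]
tcp_rot: [180.0, -0.0, 65.3]
wrist_force: [0.1, -0.3, 0.4]
opening: 0.06
grasp_force: 0.0
```

Run:
```python
from h import *
C=bot.camera("top");import pickle;pickle.dump({k:C[k] for k in C},open("top.pkl","wb"))
print([np.round(atz(ray(C,p),.044),4) for p in((394,239),(431,244.5))])
a=C["color"];s=cv2.resize(a[215:270,350:490],(798,314),interpolation=cv2.INTER_CUBIC);t=cv2.resize(a[165:217,165:297],(798,284)[:2],interpolation=cv2.INTER_CUBIC)
cv2.imwrite("pics/c.png",np.vstack([s,t[:284]]))
```

```text
[array([ 0.4739, -0.2992,  0.044 ]), array([ 0.4578, -0.414 ,  0.044 ])]
```

View pics/c.png

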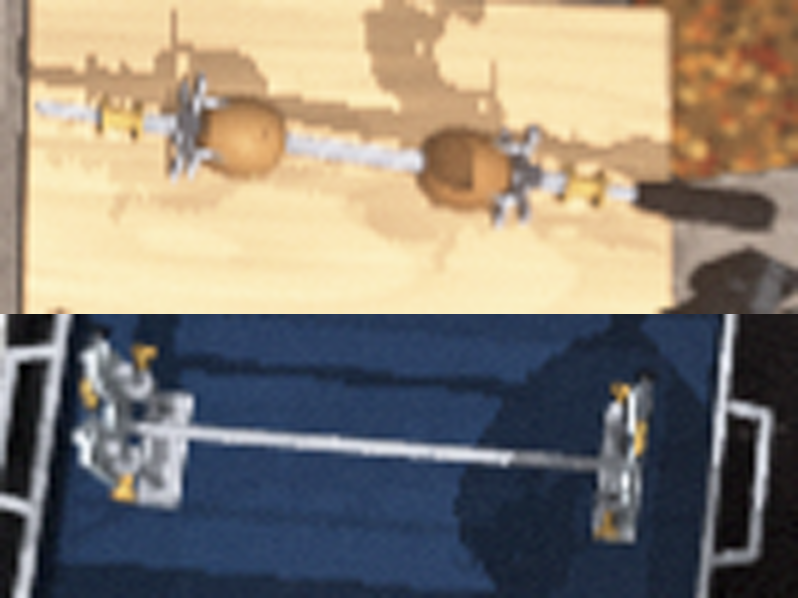

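Run:
```python
from h import *
import pickle;C=pickle.load(open("top.pkl","rb"))
f=lambda p,z:np.round(atz(ray(C,p),z),4)
L,Rr=f((371.05,235.5),.044),f((452.6,247.8),.044);d=L-Rr
print(L,Rr,(L+Rr)/2,np.hypot(*d[:2]),np.degrees(np.arctan2(-d[0],d[1])))
s=lambda x,y:(165+x*132/798,165+(y-314)*52/284)
for z in(.06,.065):
  L,Rr=f(s(140,430),z),f(s(600,463),z);d=L-Rr;print("tie",L,Rr,np.degrees(np.arctan2(-d[0],d[1])))
# ear tips at z .149: left plate far/near ears; right plate bolt, knobs (~z .08)
print("knobs z.08",[f(s(*p),.08) for p in((143,355),(122,487),(620,390),(605,525))])
print("eartips z.149",[f(s(*p),.149) for p in((95,345),(80,435),(645,380))])
# tin rim z .046 ends mid
print("rim",[f(s(*p),.046) for p in((68,330),(25,590),(730,330),(705,590))])
```

```text
[ 0.4841 -0.2283  0.044 ] [ 0.4481 -0.4814  0.044 ] [ 0.4661  -0.35485  0.044  ] 0.25564743300099846 -8.09523741545744
tie [0.6255 0.3222 0.06  ] [0.6106 0.0976 0.06  ] -3.7954497699431493
tie [0.6245 0.3212 0.065 ] [0.6096 0.0974 0.065 ] -3.8089771938477113
knobs z.08 [array([0.6628, 0.3186, 0.08  ]), array([0.5905, 0.3252, 0.08  ]), array([0.6475, 0.0878, 0.08  ]), array([0.5728, 0.0938, 0.08  ])]
eartips z.149 [array([0.652 , 0.3265, 0.149 ]), array([0.6051, 0.331 , 0.149 ]), array([0.6382, 0.074 , 0.149 ])]
rim [array([0.6839, 0.3625, 0.046 ]), array([0.5391, 0.3759, 0.046 ]), array([0.6903, 0.0339, 0.046 ]), array([0.5424, 0.0447, 0.046 ])]
```

arm_command(
  series=[
    [0.045,0.012,0.03,-0.149],
    [0.09,0.025,0.06,-0.295],
    [0.117,0.0377,0.1,-0.295],
    [0.117,0.0877,0.13,-0.295],
    [0.117,0.0877,0.13,-0.295],
  ],
)

```text
time: 6.5
ee_pos: [0.4644, -0.3563, 0.0971]
tcp_rot: [-179.8, -0.1, 81.5]
wrist_force: [0.2, 0.1, 0.4]
opening: 0.0603
grasp_force: 0.0
```

arm_command(
  series=[
    [0.0017,0.0014,0.02,-0.009],
    [0.0017,0.0014,0.045,-0.009],
    [0.0017,0.0014,0.065,-0.009],
    [0.0017,0.0014,0.065,-0.009],
    [0.0017,0.0014,0.065,-0.009],
  ],
)

```text
time: 7.0
ee_pos: [0.4649, -0.3564, 0.0372]
tcp_rot: [180.0, 0.0, 82.0]
wrist_force: [1.0, -0.1, -0.3]
opening: 0.06
grasp_force: 0.0
```

arm_command(
  series=[
    [0,0,0,0],
    [0,0,0,0],
    [0,0,0,0],
    [0,0,0,0],
    [0,0,0,0],
  ],
  hand=0.0,
  grip_force=80,
)

```text
time: 7.5
ee_pos: [0.4658, -0.3562, 0.0372]
tcp_rot: [179.9, 0.0, 82.2]
wrist_force: [1.5, -0.9, 6.2]
opening: 0.0074
grasp_force: 79.1
```

arm_command(
  series=[
    [0,0,0,0],
    [0,0,0,0],
    [0.0,0,0.004,0],
    [0.0,0,0.009,0],
    [0,0,0.009,0],
  ],
  hand=0.05,
)

```text
time: 8.0
ee_pos: [0.4645, -0.3554, 0.026]
tcp_rot: [-179.9, -0.0, 82.1]
wrist_force: [-0.6, 0.5, -0.1]
opening: 0.05
grasp_force: 0.0
```

arm_command(
  series=[
    [0,0,0,0],
    [0,0,0,0],
    [0,0,0,0],
    [0,0,0,0],
    [0,0,0,0],
  ],
  hand=0.0,
  grip_force=80,
)

```text
time: 8.5
ee_pos: [0.4652, -0.356, 0.0276]
tcp_rot: [180.0, 0.0, 82.1]
wrist_force: [-1.1, -0.4, 2.5]
opening: 0.0083
grasp_force: 78.1
```

arm_command(
  series=[
    [0,0,-0.02,0],
    [0,0,-0.05,0],
    [0,0,-0.09,0],
    [0,0,-0.13,0],
    [0,0,-0.17,0],
  ],
)

```text
time: 9.0
ee_pos: [0.4647, -0.3553, 0.1978]
tcp_rot: [-179.9, -0.1, 82.2]
wrist_force: [0.5, -1.1, -5.1]
opening: 0.008
grasp_force: 78.7
```

arm_command(
  series=[
    [0,0,-0.03,0],
    [0,0,-0.03,0],
    [0,0,-0.03,0],
    [0,0,-0.03,0],
    [0,0,-0.03,0],
  ],
)

```text
time: 9.5
ee_pos: [0.4646, -0.3554, 0.225]
tcp_rot: [-179.8, -0.1, 82.2]
wrist_force: [0.8, -0.4, -6.0]
opening: 0.0084
grasp_force: 78.8
```

arm_command(
  series=[
    [0.02,0,0,0],
    [0.055,0,0,0],
    [0.095,0,0,0],
    [0.14,0,0,0],
    [0.185,0,0,0],
  ],
)

```text
time: 10.0
ee_pos: [0.4899, -0.171, 0.226]
tcp_rot: [-179.9, -0.0, 82.1]
wrist_force: [1.4, -0.9, -4.7]
opening: 0.0084
grasp_force: 78.7
```

arm_command(
  series=[
    [0.045,0,0,0],
    [0.09,0,0,0],
    [0.135,0,0,0],
    [0.18,0,0,-0.02],
    [0.225,0.005,0,-0.04],
  ],
)

```text
time: 10.5
ee_pos: [0.5253, 0.0515, 0.2264]
tcp_rot: [-179.9, 0.0, 84.5]
wrist_force: [0.9, -0.8, -4.0]
opening: 0.0084
grasp_force: 78.9
```

arm_command(
  series=[
    [0.04,0.015,0,-0.015],
    [0.08,0.03,0,-0.021],
    [0.115,0.045,0,-0.021],
    [0.145,0.058,0,-0.021],
    [0.16,0.065,0,-0.021],
  ],
)

```text
time: 11.0
ee_pos: [0.6066, 0.2051, 0.225]
tcp_rot: [-179.9, 0.0, 85.8]
wrist_force: [-0.5, -0.5, -5.3]
opening: 0.0081
grasp_force: 78.9
```

arm_command(
  series=[
    [0,0,0,0],
    [0,0,0,0],
    [0,0,0,0],
    [0,0,0,0],
    [0,0,0,0],
  ],
)

```text
time: 11.5
ee_pos: [0.6061, 0.2019, 0.2277]
tcp_rot: [180.0, -0.0, 85.6]
wrist_force: [0.1, 0.4, -5.4]
opening: 0.0081
grasp_force: 79.1
```

Run:
```python
from fit import *
fit(SP,None,4,(.606,.202,.244,-.075))
fit(TN,None,4,(.617,.207,0,-.07))
C=bot.camera("side");D=bot.camera("top")
cv2.imwrite("pics/side1.png",C["color"]);cv2.imwrite("pics/top1.png",D["color"])
a=cv2.resize(C["color"][180:320,200:350],(428,400),interpolation=cv2.INTER_CUBIC)
b=cv2.resize(D["color"][130:230,150:320],(800,470),interpolation=cv2.INTER_CUBIC)
cv2.imwrite("pics/d.png",b);cv2.imwrite("pics/e.png",cv2.resize(C["color"][180:320,200:350],(600,560),interpolation=cv2.INTER_CUBIC));print(bot.get_obs()["time"],bot.get_obs()["ee_pos"])
```

```text
spit side [6.9 2.9 3.9 7.7]
spit top [122.]
journal_left side [3.4 1.5 1.6 1.7]
journal_left top [9.8 3.7 8.6 1.4]
journal_right side [2.3 3.  2.5 5. ]
journal_right top [ 7.9  2.1 16.9]
pose [0.6065 0.2039 0.239 ] yaw -4.79
tin side [3.1 2.7 2.7 0.8]
tin top []
foot_left side [10.9  4.7  3.7  7.6]
foot_left top [ 4.5 15.5  5.3 10.8]
foot_right side [14.2  1.9  4.1  1.8]
foot_right top [12.5  3.2  0.7]
pose [0.6137 0.2143 0.0028] yaw -5.6
14.8 [0.60623307 0.20259954 0.22727041]
```

View pics/d.png

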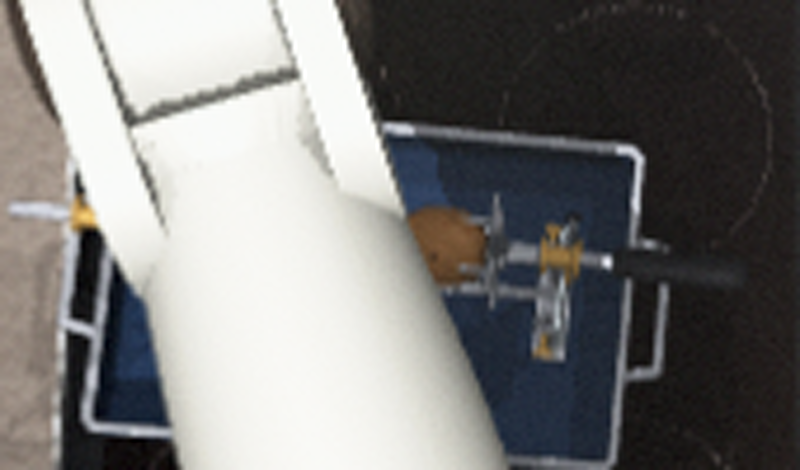

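View pics/e.png

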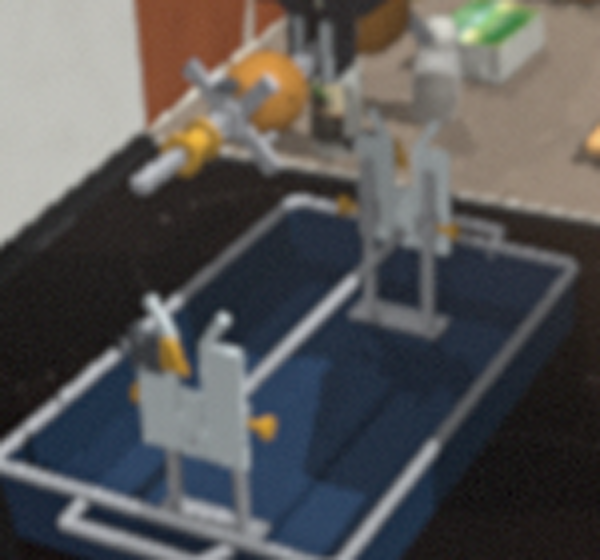

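arm_command(
  series=[
    [0.001,0.004,0.015,0],
    [0.0033,0.0103,0.035,0],
    [0.0033,0.0103,0.06,0],
    [0.0033,0.0103,0.074,0],
    [0.0033,0.0103,0.074,0],
  ],
)

```text
time: 15.3
ee_pos: [0.6156, 0.2047, 0.15]
tcp_rot: [-179.7, 0.1, 85.6]
wrist_force: [0.5, 0.2, -5.4]
opening: 0.008
grasp_force: 79.0
```

Run:
```python
from fit import *
o=bot.get_obs();print(o["time"],np.round(o["ee_pos"],4),np.round(o["wrist_force"],1),np.round(o["tcp_rot"],1))
C=bot.camera("side");D=bot.camera("top")
cv2.imwrite("pics/side2.png",C["color"]);cv2.imwrite("pics/top2.png",D["color"])
r=lambda i,y,x,h,w:cv2.resize(i[y:y+h,x:x+w],(400,300),interpolation=cv2.INTER_CUBIC)
c,d=C["color"],D["color"]
cv2.imwrite("pics/f.png",np.vstack([np.hstack([r(c,245,220,45,60),r(c,195,275,45,60)]),np.hstack([r(d,165,155,45,60),r(d,165,240,45,60)])]))
```

```text
15.3 [0.6156 0.2047 0.15  ] [ 0.5  0.2 -5.4] [-1.797e+02  1.000e-01  8.560e+01]
```

View pics/f.png

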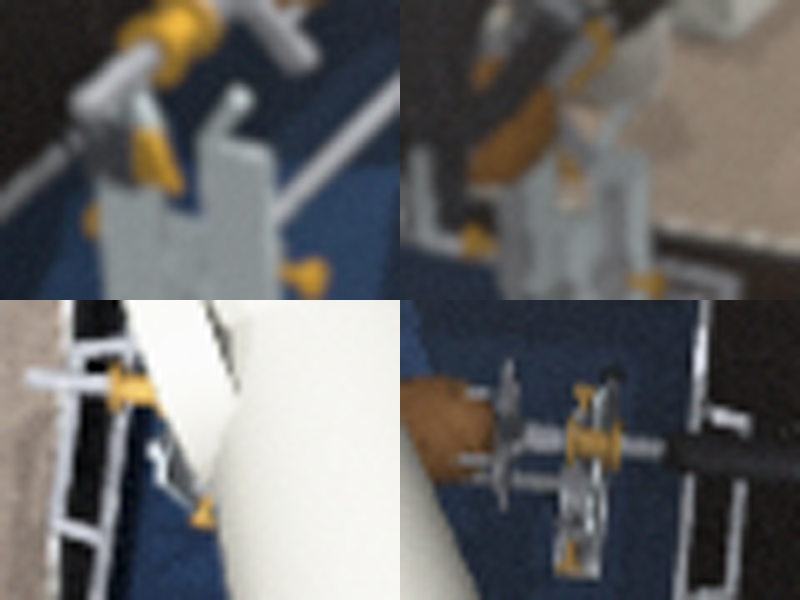

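Run:
```python
from h import *
import pickle;C=pickle.load(open("top.pkl","rb"))
f=lambda p,z:np.round(atz(ray(C,p),z),4)
P=lambda x,y:(240+(x-400)*.15,165+(y-300)*.15)
Q=lambda x,y:(155+x*.15,165+(y-300)*.15)
print("Rjournal",f(P(593.5,445),.1665),"flanges",f(P(575,445),.1665),f(P(612,447),.1665))
print("Rplate",[f(P(*p),z) for p in((603,490),(592,565),(607,385)) for z in(.12,.15)])
print("Ljournal",f(Q(132,388),.1665),"near ear",f(Q(155,450),.149),"knobL",f(Q(205,515),.078))
d=cv2.imread("pics/top2.png").astype(int)
for r in (183,185,186,187,188,190,193,196,199,202):print(r,[ (int(d[r,c].sum()//3),int(d[r,c,2]-d[r,c,0])) for c in range(262,276)])
print()
for r in (174,176,177,178,179,180,184,186,188,190):print(r,[ (int(d[r,c].sum()//3),int(d[r,c,2]-d[r,c,0])) for c in range(168,184)])
```

```text
Rjournal [0.6068 0.0806 0.1665] flanges [0.6066 0.0882 0.1665] [0.606  0.0729 0.1665]
Rplate [array([0.5962, 0.0775, 0.12  ]), array([0.5907, 0.0767, 0.15  ]), array([0.5633, 0.0816, 0.12  ]), array([0.5586, 0.0808, 0.15  ]), array([0.6426, 0.0765, 0.12  ]), array([0.6361, 0.0758, 0.15  ])]
Ljournal [0.6266 0.3375 0.1665] near ear [0.6041 0.3309 0.149 ] knobL [0.5892 0.324  0.078 ]
183 [(68, -21), (54, -21), (45, -17), (92, 48), (92, 33), (80, -3), (62, -6), (116, -11), (74, -5), (61, -7), (70, 35), (54, 7), (50, -24), (42, -18)]
185 [(131, -10), (135, -10), (108, -8), (112, 70), (109, 63), (114, 81), (109, 81), (105, 80), (100, 69), (82, 57), (107, 77), (103, 9), (76, -17), (69, -15)]
186 [(134, -8), (138, -9), (112, -7), (109, 77), (91, 67), (108, 82), (115, 80), (109, 83), (113, 83), (93, 68), (109, 82), (133, 2), (118, -13), (114, -9)]
187 [(106, -11), (102, -7), (86, -8), (104, 71), (81, 57), (94, 69), (98, 68), (101, 73), (100, 76), (89, 65), (109, 79), (115, -4), (116, -8), (118, -8)]
188 [(53, -16), (48, -19), (50, -9), (90, 67), (72, 21), (69, 34), (73, 35), (98, 31), (82, 5
[... 1906 characters left out ...]
16, -2), (19, -3), (24, 1), (75, -6), (149, -9), (155, -11), (46, -14), (20, -18), (23, -21), (38, -32), (67, -43), (83, -27), (146, 0), (230, 4), (240, 5), (239, 5)]
186 [(14, 1), (23, -5), (28, -2), (105, -8), (175, -11), (132, -9), (19, -9), (17, -17), (39, -18), (118, -18), (164, -15), (105, -9), (131, -11), (141, 3), (225, 7), (235, 6)]
188 [(17, 1), (21, -1), (32, -1), (113, -9), (172, -11), (120, -12), (20, -10), (18, -16), (42, -19), (141, -20), (221, -16), (203, -15), (128, -11), (89, -8), (150, 1), (222, 7)]
190 [(12, -4), (18, -2), (56, -1), (125, -9), (152, -11), (68, -11), (16, -14), (22, -11), (30, -28), (54, -35), (156, -23), (218, -15), (77, -5), (86, -7), (98, -5), (147, 1)]
```

arm_command(
  series=[
    [-0.0015,0,0,0],
    [-0.0036,0,0.001,0],
    [-0.0036,0,0.003,0],
    [-0.0036,0,0.005,0],
    [-0.0036,0,0.007,0],
  ],
  grip_force=30,
)

```text
time: 15.9
ee_pos: [0.6165, 0.2015, 0.1462]
tcp_rot: [180.0, -0.0, 85.6]
wrist_force: [-0.9, 0.1, -5.7]
opening: 0.0082
grasp_force: 79.0
```

arm_command(
  series=[
    [0,0,0.0015,0],
    [0,0,0.003,0],
    [0,0,0.0045,0],
    [0,0,0.006,0],
    [0,0,0.0075,0],
  ],
)

```text
time: 16.4
ee_pos: [0.6165, 0.2016, 0.1387]
tcp_rot: [-180.0, 0.0, 85.6]
wrist_force: [-0.5, -0.5, -5.9]
opening: 0.0081
grasp_force: 79.0
```

arm_command(
  series=[
    [0,0,0.001,0],
    [0,0,0.0025,0],
    [0,0,0.004,0],
    [0,0,0.0055,0],
    [0,0,0.007,0],
  ],
  hand=0.0,
  grip_force=30,
)

```text
time: 16.9
ee_pos: [0.6165, 0.2015, 0.1316]
tcp_rot: [-180.0, 0.0, 85.6]
wrist_force: [0.6, 0.0, -4.9]
opening: 0.008
grasp_force: 79.0
```

Run:
```python
from fit import *
o=bot.get_obs();print(o["time"],np.round(o["ee_pos"],4),np.round(o["wrist_force"],1),np.round(o["torque"],2),o["grasp_force"])
C=bot.camera("side");D=bot.camera("top")
cv2.imwrite("pics/side3.png",C["color"]);cv2.imwrite("pics/top3.png",D["color"])
r=lambda i,y,x,h,w:cv2.resize(i[y:y+h,x:x+w],(400,300),interpolation=cv2.INTER_CUBIC)
c,d=C["color"],D["color"]
cv2.imwrite("pics/g.png",np.vstack([np.hstack([r(c,255,225,36,48),r(c,200,275,36,48)]),np.hstack([r(d,165,155,36,48),r(d,170,245,36,48)])]))
```

```text
16.9 [0.6165 0.2015 0.1316] [ 0.6  0.  -4.9] [ 0.01 -0.    0.01] 79.01694416999817
```

View pics/g.png

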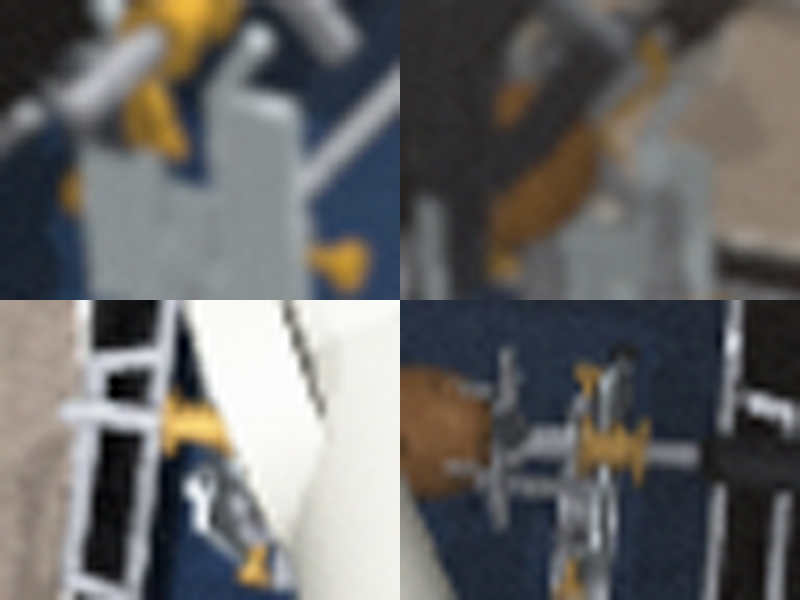

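arm_command(
  series=[
    [0,0,0.001,0],
    [0,0,0.002,0],
    [0,0,0.003,0],
    [0,0,0.004,0],
    [0,0,0.005,0],
  ],
)

```text
time: 17.5
ee_pos: [0.6165, 0.2015, 0.1267]
tcp_rot: [-180.0, 0.0, 85.6]
wrist_force: [0.2, 0.4, -5.9]
opening: 0.0082
grasp_force: 79.0
```

arm_command(
  series=[
    [0,0,0.001,0],
    [0,0,0.002,0],
    [0,0,0.003,0],
    [0,0,0.004,0],
    [0,0,0.005,0],
  ],
)

```text
time: 18.0
ee_pos: [0.6165, 0.2015, 0.1217]
tcp_rot: [-180.0, -0.0, 85.6]
wrist_force: [-0.7, -0.4, -5.0]
opening: 0.0079
grasp_force: 79.0
```

arm_command(
  series=[
    [0,0,0.001,0],
    [0,0,0.002,0],
    [0,0,0.003,0],
    [0,0,0.004,0],
    [0,0,0.005,0],
  ],
)

```text
time: 18.5
ee_pos: [0.6165, 0.2015, 0.1167]
tcp_rot: [180.0, -0.0, 85.6]
wrist_force: [0.5, -0.4, -6.2]
opening: 0.008
grasp_force: 79.0
```

arm_command(
  series=[
    [0,0,0.0008,0],
    [0,0,0.0016,0],
    [0,0,0.0024,0],
    [0,0,0.0032,0],
    [0,0,0.004,0],
  ],
)

```text
time: 19.0
ee_pos: [0.6164, 0.2016, 0.1128]
tcp_rot: [-180.0, -0.0, 85.6]
wrist_force: [-0.9, -0.1, -5.1]
opening: 0.008
grasp_force: 79.2
```

arm_command(
  series=[
    [0,0,0.0008,0],
    [0,0,0.0016,0],
    [0,0,0.0024,0],
    [0,0,0.0032,0],
    [0,0,0.004,0],
  ],
)

```text
time: 19.5
ee_pos: [0.6164, 0.2016, 0.1088]
tcp_rot: [-180.0, -0.0, 85.6]
wrist_force: [-2.9, -0.2, -3.4]
opening: 0.0084
grasp_force: 79.4
```

arm_command(
  series=[
    [0,0,0.0008,0],
    [0,0,0.0016,0],
    [0,0,0.0024,0],
    [0,0,0.0032,0],
    [0,0,0.004,0],
  ],
)

```text
time: 20.0
ee_pos: [0.6164, 0.2016, 0.1048]
tcp_rot: [-180.0, -0.0, 85.6]
wrist_force: [-4.0, 0.2, -1.4]
opening: 0.0079
grasp_force: 79.6
```

arm_command(
  series=[
    [0,0,0.0008,0],
    [0,0,0.0016,0],
    [0,0,0.0024,0],
    [0,0,0.0032,0],
    [0,0,0.004,0],
  ],
)

```text
time: 20.5
ee_pos: [0.6165, 0.2015, 0.1009]
tcp_rot: [180.0, -0.0, 85.6]
wrist_force: [-4.4, -0.4, 0.0]
opening: 0.0083
grasp_force: 79.9
```

arm_command(
  series=[
    [0,0,0.0008,0],
    [0,0,0.0016,0],
    [0,0,0.0024,0],
    [0,0,0.0032,0],
    [0,0,0.004,0],
  ],
)

```text
time: 21.0
ee_pos: [0.6162, 0.2015, 0.0963]
tcp_rot: [-180.0, 0.0, 85.7]
wrist_force: [-4.4, -0.0, -3.1]
opening: 0.0085
grasp_force: 79.4
```

arm_command(
  series=[
    [0,0,0.0006,0],
    [0,0,0.0012,0],
    [0,0,0.0018,0],
    [0,0,0.0024,0],
    [0,0,0.003,0],
  ],
)

```text
time: 21.5
ee_pos: [0.6164, 0.2015, 0.0936]
tcp_rot: [-180.0, 0.0, 85.6]
wrist_force: [-4.2, 0.6, -4.6]
opening: 0.0085
grasp_force: 79.2
```

arm_command(
  series=[
    [0,0,0.0005,0],
    [0,0,0.001,0],
    [0,0,0.0015,0],
    [0,0,0.002,0],
    [0,0,0.0025,0],
  ],
)

```text
time: 22.0
ee_pos: [0.6165, 0.2015, 0.091]
tcp_rot: [-180.0, 0.0, 85.6]
wrist_force: [-3.9, 0.8, -7.5]
opening: 0.0081
grasp_force: 78.9
```

arm_command(
  series=[
    [0,0,0.0004,0],
    [0,0,0.0008,0],
    [0,0,0.0012,0],
    [0,0,0.0016,0],
    [0,0,0.002,0],
  ],
)

```text
time: 22.5
ee_pos: [0.6167, 0.2015, 0.0893]
tcp_rot: [180.0, -0.0, 85.6]
wrist_force: [-0.7, 0.0, -8.1]
opening: 0.0081
grasp_force: 78.8
```

arm_command(
  series=[
    [0,0,0.0003,0],
    [0,0,0.0006,0],
    [0,0,0.0009,0],
    [0,0,0.0012,0],
    [0,0,0.0015,0],
  ],
)

```text
time: 23.0
ee_pos: [0.6167, 0.2016, 0.088]
tcp_rot: [180.0, -0.0, 85.6]
wrist_force: [-0.9, 0.4, -4.6]
opening: 0.0076
grasp_force: 79.1
```

arm_command(
  series=[
    [0,0,0.0003,0],
    [0,0,0.0006,0],
    [0,0,0.0009,0],
    [0,0,0.0012,0],
    [0,0,0.0015,0],
  ],
)

```text
time: 23.5
ee_pos: [0.6167, 0.2016, 0.0872]
tcp_rot: [179.9, -0.0, 85.6]
wrist_force: [-2.4, -1.0, 5.1]
opening: 0.0082
grasp_force: 80.4
```

arm_command(
  series=[
    [0,0,0.0001,0],
    [0,0,0.0002,0],
    [0,0,0.0003,0],
    [0,0,0.0003,0],
    [0,0,0.0003,0],
  ],
)

```text
time: 24.0
ee_pos: [0.6167, 0.2016, 0.0871]
tcp_rot: [179.9, -0.0, 85.6]
wrist_force: [-3.6, -1.5, 5.8]
opening: 0.0081
grasp_force: 80.7
```

Run:
```python
from fit import *
o=bot.get_obs();print(o["time"],np.round(o["ee_pos"],4),np.round(o["wrist_force"],1),np.round(o["torque"],2))
C=bot.camera("side");D=bot.camera("top")
r=lambda i,y,x,h,w:cv2.resize(i[y:y+h,x:x+w],(400,300),interpolation=cv2.INTER_CUBIC)
c,d=C["color"],D["color"]
cv2.imwrite("pics/i.png",np.vstack([np.hstack([r(c,255,225,36,48),r(c,205,280,36,48)]),np.hstack([r(d,165,165,36,48),r(d,170,245,36,48)])]))
```

```text
24.0 [0.6167 0.2016 0.0871] [-3.6 -1.5  5.8] [-0.26  0.7  -0.01]
```

View pics/i.png

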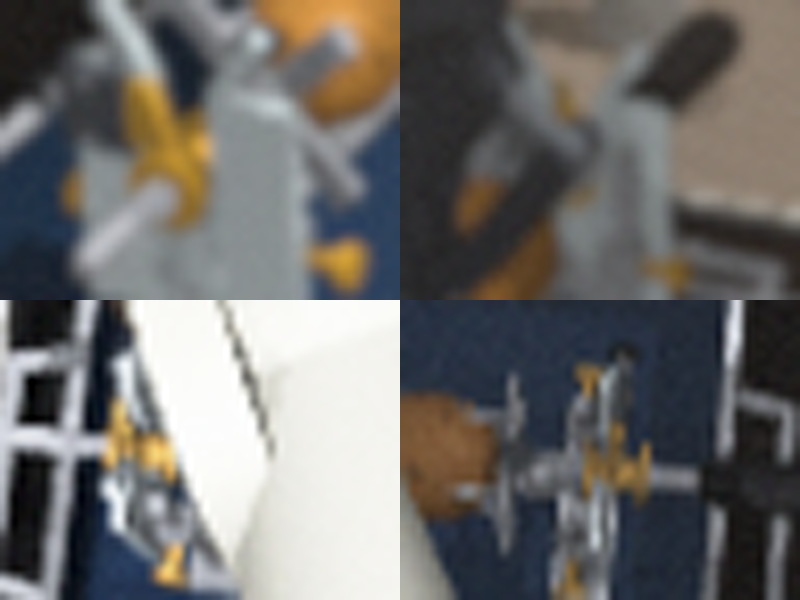

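arm_command(
  series=[
    [0,0,-0.0002,0],
    [0,0,-0.0004,0],
    [0,-0.0002,-0.0005,0],
    [0,-0.0003,-0.0006,0],
    [0,-0.0003,-0.0006,0],
  ],
)

```text
time: 24.6
ee_pos: [0.6166, 0.2016, 0.0871]
tcp_rot: [179.9, -0.0, 85.6]
wrist_force: [0.2, -1.7, 6.5]
opening: 0.0079
grasp_force: 80.5
```

arm_command(
  series=[
    [0,0,0,0],
    [0,0,0,0],
    [0,0,0,0],
    [0,0,0,0],
    [0,0,0,0],
  ],
  hand=0.05,
)

```text
time: 25.1
ee_pos: [0.6162, 0.2016, 0.0864]
tcp_rot: [-180.0, 0.0, 85.6]
wrist_force: [0.1, 0.2, -0.2]
opening: 0.0501
grasp_force: 0.0
```

arm_command(
  series=[
    [0,0,-0.005,0],
    [0,0,-0.02,0],
    [0,0,-0.045,0],
    [0,0,-0.08,0],
    [0,0,-0.12,0],
  ],
)

```text
time: 25.6
ee_pos: [0.6157, 0.2014, 0.2084]
tcp_rot: [-180.0, 0.0, 85.6]
wrist_force: [1.5, 0.0, -0.0]
opening: 0.0502
grasp_force: 0.0
```

arm_command(
  series=[
    [0,-0.02,-0.03,0],
    [0,-0.06,-0.05,0],
    [0,-0.11,-0.05,0],
    [0,-0.16,-0.05,0],
    [0,-0.2,-0.05,0],
  ],
)

```text
time: 26.1
ee_pos: [0.4145, 0.2166, 0.2584]
tcp_rot: [179.9, -0.1, 85.6]
wrist_force: [0.7, 0.3, 0.3]
opening: 0.05
grasp_force: 0.0
```

Run:
```python
from fit import *
v=fit(SP,None,4,(.617,.203,.104,-.077))
# same with each end's height from side camera in tin plane x=0
C=bot.camera("side");a=cv2.imread("pics/side0.png").astype(int);c=C["color"].astype(int)
M=R.from_euler('z',-4.5,degrees=True).as_matrix();T=np.array([.617,.204,0])
for k in("journal_left","journal_right"):
    for _ in range(3):
        bot.camera("side");m=bot.mark_of("side",k)
        if m:
            p,d=ray(C,m[0]["location"]);p=M.T@(p-T);d=M.T@d;print(k,np.round(1000*(p-d*p[0]/d[0])),round(m[0]["confidence"],2))
# nose of the left bolt: brass pixels before/after
br=lambda i,y,x:[''.join('#' if (q[2]-q[0]>50 and q[1]-q[0]>15) else '.' for q in r) for r in i[y:y+36,x:x+30]]
for l,r in zip(br(a,255,228)[:28],br(c,255,228)):print(l,r)
for l,r in zip(br(a,200,292)[:28],br(c,200,292)):print(l,r)
print(bot.get_obs()["time"])
```

```text
spit side [ 9.3  1.7 10.1  4.9]
spit top [3.7 9.7 1.4 5.7]
journal_left side [4.  3.  2.5 3.2]
journal_left top [5.3 6.9 3.9 7.7]
journal_right side [ 5.6  3.5  4.3 10. ]
journal_right top [12.2  4.7 10.8 13.7]
pose [0.6161 0.205  0.1049] yaw -4.4
journal_left [  0. 116.  98.] 0.79
journal_left [  0. 131.  97.] 0.62
journal_left [  0. 117.  94.] 0.82
journal_right [   0. -140.   99.] 0.76
.............................. ............................##
.............................. ............................##
.............................. .............................#
.............................. ..............................
.............................. ..............................
.............................. ..............................
.............................. ..............................
.............................. ..............................
.............................. ..............................
.............##............... .............###..............
............#####............. ............#####.............
............#####.........
[... 2069 characters left out ...]
............
.......###.................... .......##.....................
.......###.................... .......###....................
.......###.................... .......###....................
.......###.................... .......####...................
........##.................... .......####...................
.............................. .......###....................
.............................. ......###.....................
.............................. ..............................
.............................. ..............................
.............................. ..............................
.............................. #.............................
28.35
```

```bash
python3 -c "
from workcell import bot
print(bot.job_done())"
```

```text
the job is handed in; nothing more can be done
None
```

The spit is seated in the cradle with the handle to the right, released and handed in. It reached the slot bottoms at about 11–12 N, well under 25 N. The left latch looks closed in the pictures; the right one I infer from the force readings and a partly hidden view. No verdict came back.

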